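Hang a vial carrier on the sampler rail and slide it under the needle

TASK

Pick up the vial carrier from the bench and hook it over the steel rail, with its grip fin towards the robot, on a free stretch of the rail clear of the sampling head. Then slide it along the rail, without lifting it off, until the needle stands over the middle of the vial's mouth, and let go so that it hangs there by itself. Keep the carrier upright, do not bump the sampling head, and leave the tube rack, the jar and the mouse where they are.

Things in the scene. Friction and masses are not known exactly. Their poses are not given: they have to be found in the camera images.
- carrier: Loose white plastic hanger, about 140 g, standing on its foot on the bench; C-shaped from the side, open to +x. Origin: foot's underside, straight below the hook; z up, x from grip fin to vial (away from the robot when hung), y along the rail when hung. Foot x -30..52, y -25..25, z 0..8 mm; spine x -21..-13, y -20..20, z 0..112; glass vial on the foot at x 34.
- carrier_slot (a point): Where the rail's axis lies when the hook is seated: carrier (0, 0, 115) mm; axes as the carrier's. The hook is a downward-open V, 40 mm wide in y, 26 mm across its mouth, outer top at z 128 mm.
- carrier_lip (a point): Lower end of the hook's short rear lip: carrier (16, 0, 103) mm, lip x 13..20. To hook: with the slot 20 to 40 mm above the rail's axis, move the carrier in +x from the robot's side so that the rail passes between lip and vial, then lower it.
- carrier_grip (a point): Point to grip, on the fin in front of the spine: carrier (-54, 0, 101) mm. Fin x -72..-20, z 86..116 mm, 12 mm thick in y, the direction in which the fingers close.
- vial_mouth (a point): Centre of the open mouth of the vial (24 mm outer, 20 mm inner diameter): carrier (34, 0, 63) mm.
- rail_mid (a point): Middle of the fixed steel rail's axis, 170 mm above the bench. Rail 12 mm diameter along this frame's y, free from y -205 to 205 mm between two grey posts (24 mm deep in x, 14 mm higher than the axis); x points away from the robot. Base plate on the bench x -25..125 mm, 12 mm thick.
- needle_tip (a point): Tip of the vertical steel needle (5 mm diameter) under the sampling head, 34 mm beyond the rail's axis (+x) and 40 mm below it: 12 mm above the mouth of a hung vial. Axes parallel to the rail's.
- head: Fixed white sampling head over the rail. Origin: bench level, below the rail's axis, level with the needle along the rail; axes as the rail's. Block x -34..16, y -40..40, z 212..282 mm, a tongue to the needle, an arm at y 65..85 to a column at x 98..118. It overhangs towards the robot: a gripper pointing straight down at a carrier beneath it would strike it, so lean the gripper back.
- tube_rack: Bystander: steel rack with glass tubes, 90 x 120 mm, 100 mm tall, origin at its underside.
- jar: Bystander: white screw-cap jar, 60 mm diameter, 85 mm tall, origin at its underside.
- mouse: Bystander: black computer mouse, 100 x 58 x 31 mm, origin at its underside.
Mind the look-alikes: they are no part of the job. What is shaped like the carrier but brown or pink is not meant.

How it is judged:
On the way:
1. the carrier's hook is seated on the rail, clear of the sampling head (carrier's middle over 60 mm from the needle along the rail) (x of carrier_slot in the frame of rail_mid between -0.006 and 0.006 m and z of carrier_slot in the frame of rail_mid between -0.006 and 0.006 m and y of carrier_slot in the frame of rail_mid between -0.2 and 0.2 m and (y of carrier_slot in the frame of needle_tip above 0.06 m or y of carrier_slot in the frame of needle_tip below -0.06 m)), for 0.2 s.
At the end, for the whole second after the job is handed in: The carrier hangs at rest on the rail by its hook (slot within 6 mm of the rail's axis, leaning under 0.2 rad), the middle of the vial's mouth within 8 mm of the needle horizontally (x of carrier_slot in the frame of rail_mid between -0.006 and 0.006 m and z of carrier_slot in the frame of rail_mid between -0.006 and 0.006 m and y of carrier_slot in the frame of rail_mid between -0.2 and 0.2 m and horizontal distance between vial_mouth and needle_tip below 0.008 m and angle between carrier's own z axis and vertical below 0.2 rad and linear speed of carrier below 0.03 m/s and angular speed of carrier below 0.3 rad/s); the robot touches nothing.
It fails at once if the carrier tips (leans over 0.6 rad) (angle between carrier's own z axis and vertical above 0.6 rad).
It fails at once if the sampling head is bumped (over 8 N) (contact force between head and anything else above 8 N).
It fails at once if the carrier is over the rail but lifted off it (over 10 mm) within 50 mm of the needle (y of carrier_slot in the frame of needle_tip between -0.05 and 0.05 m and x of carrier_slot in the frame of rail_mid between -0.025 and 0.025 m and z of carrier_slot in the frame of rail_mid above 0.01 m).
It fails at once if the tube rack, jar or mouse is moved over 25 mm (distance of any of tube_rack, jar, mouse from where it was at the start of the episode above 0.025 m).
It also fails if it takes over 43 s, if anything falls off the work surface, if the arm or the gripper's body presses on something with over 40 N, if the wrist force passes 120 N, or if a joint passes its speed limit or range.

ROBOT

A 6-joint arm with a two-finger parallel gripper is mounted at the origin on the work surface. World frame = base frame: x ahead of the robot, y to its left, z up, the work surface at z = 0. Lengths are in m, angles in rad, forces in N, time in s.
With the tool pointing down it reaches from about 0.275 to 0.975 m from the base axis. Payload 8.4 kg.
Tool frame: the origin (TCP) lies between the finger pads; the fingertips stand 17 mm ahead of it and the grasp point (between the pads) lies 2 mm behind it; z points along the fingers, y is the line along which they close (so a half turn about z gives the same grasp; the last joint's range is limited). The gripper opens to 92 mm and grips with 3 to 60 N. Pads are 20 mm wide; open, the fingers measure 128 mm over their backs; the gripper's body (75 mm by 189 mm) begins 69 mm behind the grasp point.
Start: joints at [-0.002, 0.353, 1.633, -0, 1.155, -0.002], TCP at [0.625, -0, 0.232] pointing down, gripper open.
Joint ranges: [-2.63, 2.63], [-0.92, 2.1], [0.06, 2.66], [-1.3, 4.44], [0, 2.69], [-3.02, 3.02]. Speed limits (rad/s): [2.22, 2.22, 2.79, 3.14, 3.14, 3.14].

INTERFACE

Orientations are given as [roll, pitch, yaw] about the fixed x, y, z axes, in that order (R = Rz(yaw) Ry(pitch) Rx(roll)).
In Python, from rig import arm, grab_frame, cut_out, spot_point gives the robot as it stands. The module is installed in compiled form; this text tells all that it offers.
- The arm moves only by the tool jog_arm, never from a script. Its argument "rows" is a list that holds one entry, the list of rows, each a list of 5 numbers: the finger opening in mm, from 0 to 91.9, then the shift along the tool's x, y, z as a fraction of full scale, then the turn about the tool's z as a fraction of full scale. In form: [[[jaw, tx, ty, tz, twist], ...]]. A call has 1 to 10 rows; each row is the pose to reach, as a shift and turn from the pose commanded when the call began, along the tool's axes at that moment; what a row does not reach only later rows make up. Full scale, the value 1, is 12 cm for a shift and 90 degrees for a turn. A row lasts 1/8 s, in which the tool goes at most 62.5 mm and 10.7 degrees, less where a joint would pass 70% of its speed; a pose out of reach is approached as far as the arm can. A call with a number of a shift or a turn outside -1 to 1 is refused whole. A call with a gripper value outside its range is refused whole. The fingers move at their own pace and stop on an object; "newtons" is the grip in N (left out, the last holds). Time passes only in rows, so rows that repeat a pose let the fingers close. It gives the time, the measured TCP pose, the force, the opening and the grip force at its end, in the units of the state.
- arm.sense(): the state, without advancing time (a new reading comes with each control period).
- grab_frame(name): name is "scene" or "side" or "wrist"; returns a dict with "pixels" (480x640x3 uint8, red, green, blue), "z_map" (480x640 float32, m along the optical axis (not along the pixel's ray), 0 where there is no reading), "fx", "fy", "cx", "cy" (pixels), "origin" and "orientation" of the camera in the world. Camera axes: x right, y down, z forward; pixel columns grow to the right and rows downward; lengths in m; the calibration is good to about 2 mm. A picture is of the moment at which its call begins.
- arm.close_job(): hands the job in; it is judged then, once.
Trained networks look in the newest picture that a camera, given by its name, has taken for a name from the list of things; names that differ only in an ending like _2 or _b are one class to them, and where a whole thing is asked for, a point or a joint stands for the part that bears it (a point fixed in the world has none). Each returns a list of dicts, best first, with "confidence" (0 to 1); they miss things now and then, are a little off and sometimes report something else, mostly with a low value. They report only what shows in the picture. A call takes as long as a camera call. They do not tell look-alikes from the thing itself.
- cut_out(camera, query): "mask" (480x640 bool, what is visible of it) and "centre" ([row, column] in pixels, amid what is visible of it).
- spot_point(camera, query): "centre" ([row, column] in pixels: a listed point, or the origin of a listed thing).
The state is a dict: "t": time; "joint_pos": joint angles; "qd": joint speeds; "joint_efforts": joint torques, N m; "eef_pos": TCP position; "eef_rot": TCP orientation; "force": force on the tool from outside, world axes, zero at the start; "wrist_torque": the same for the moment, N m; "grip_width": finger opening in m; "gripper_force": force on a finger pad.
Only numpy, scipy, OpenCV 4.12 (cv2) and the standard library are available. Lean on these libraries where they do the work, as an engineer would, in place of code of your own. Each camera call takes 0.05 s, during which the arm holds its last target. There are 200 camera calls.

## Working session

There is one attempt and no reset: what is moved stays moved. The work goes in short steps, Python scripts to look and compute and a tool call to move; the robot and the scene stay as the last step left them, time stands still between calls to the robot, and variables do not carry over. Pictures are saved under pics/ and viewed, at most 10 in all, crops included, and the job is handed in when it is done.

Besides the shell and the picture viewer there is one more tool, called after ">>>" in YAML: its name, and indented under it one key for each argument. jog_arm: Moves the arm, as the interface text tells. Its arguments: {"type":"object","properties":{"rows":{"type":"array"},"newtons":{"type":"number"}},"required":["rows"]}

```bash
mkdir -p pics; cat > h.py <<'E'
import numpy as np, cv2
from rig import arm, grab_frame, cut_out, spot_point
from scipy.spatial.transform import Rotation as R
def rot(o):
    o=np.array(o,float)
    return o if o.shape==(3,3) else (R.from_euler('xyz',o).as_matrix() if o.size==3 else R.from_quat(o).as_matrix())
def ray(f,rc):
    d=np.array([(rc[1]-f['cx'])/f['fx'],(rc[0]-f['cy'])/f['fy'],1.]); return rot(f['orientation'])@d
def at_z(f,rc,z):
    d=ray(f,rc);o=np.array(f['origin']);return o+d*(z-o[2])/d[2]
def cloud(f):
    v,u=np.mgrid[:480,:640];z=f['z_map'];p=np.stack([(u-f['cx'])/f['fx']*z,(v-f['cy'])/f['fy']*z,z],-1)
    return p@rot(f['orientation']).T+np.array(f['origin'])
def save(f,n): cv2.imwrite('pics/'+n,f['pixels'][:,:,::-1])
E
python3 - <<'E'
from h import *
print(arm.sense())
for c in('scene','side'):
    f=grab_frame(c);save(f,c+'1.png');P=cloud(f)
    print(c,f['origin'],f['orientation'],f['fx'])
    for q in('carrier','carrier_slot','carrier_lip','carrier_grip','vial_mouth','rail_mid','needle_tip','head','tube_rack','jar','mouse'):
        for r in spot_point(c,q)[:4]:
            rc=r['centre'];i,j=np.clip(np.round(rc).astype(int),0,[479,639]);print(q,round(r['confidence'],2),np.round(rc),P[i,j].round(3))
E
```

```text
{'t': 0.0, 'joint_pos': array([-2.38290637e-03,  3.53647991e-01,  1.63414654e+00, -7.63132604e-06,
        1.15521404e+00, -2.42629993e-03]), 'qd': array([-0.00031885,  0.00069856, -0.00052279, -0.00101863,  0.00062964,
       -0.00185302]), 'joint_efforts': array([-2.43486713e-03, -5.93846583e+01, -3.34216332e+01,  6.94100303e-02,
        2.34022352e-02, -1.15005114e-04]), 'eef_pos': array([6.24512036e-01, 9.45718981e-06, 2.30858482e-01]), 'eef_rot': array([-3.14017673e+00,  3.54194133e-06,  1.57084281e+00]), 'force': array([ 0.62302546, -0.17945253, -0.03217623]), 'wrist_torque': array([ 0.01873274, -0.02420141, -0.01821489]), 'gripper_force': 0.0, 'grip_width': 0.09214572803762716}
scene [ 1.39219526 -0.16647296  0.85710583] [-2.29446973  0.00298763  1.38546903] 456.01267619754867
carrier 0.77 [269. 245.] [ 0.648 -0.18   0.136]
carrier 0.75 [269. 313.] [ 0.575 -0.011  0.033]
carrier 0.68 [230. 339.] [0.425 0.093 0.024]
carrier_slot 0.98 [234. 243.] [ 0.515 -0.176  0.127]
carrier_slot 0.97 [198. 345.] [0.71  0.025 0.347]
carrier_slot 0.87 [237. 308.] [ 0.55  -0.019  0.121]
carrier_
[... 1092 characters left out ...]
0.507 -0.169  0.123]
carrier_slot 0.47 [284. 339.] [ 0.534 -0.003  0.008]
carrier_lip 0.89 [214. 380.] [ 0.506 -0.155  0.115]
carrier_lip 0.59 [247. 332.] [0.545 0.007 0.107]
carrier_lip 0.58 [296. 379.] [0.395 0.113 0.108]
carrier_grip 0.91 [250. 365.] [ 0.483 -0.022  0.101]
carrier_grip 0.85 [279. 355.] [0.456 0.084 0.106]
carrier_grip 0.84 [223. 383.] [ 0.489 -0.134  0.106]
vial_mouth 0.71 [321. 380.] [0.389 0.116 0.055]
vial_mouth 0.56 [262. 326.] [0.561 0.005 0.063]
rail_mid 0.84 [210. 275.] [0.67  0.024 0.173]
rail_mid 0.71 [404. 317.] [0.414 0.31  0.026]
tube_rack 0.81 [426. 196.] [0.532 0.447 0.063]
jar 0.78 [208. 403.] [ 0.529 -0.387  0.015]
mouse 0.6 [405. 321.] [0.408 0.308 0.025]
```

View pics/scene1.png

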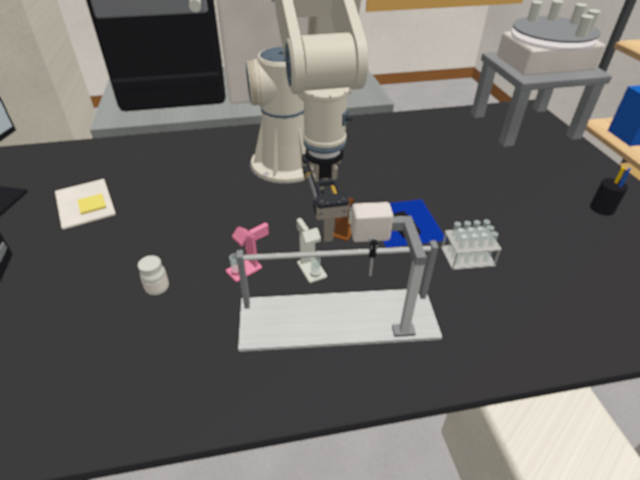

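View pics/side1.png

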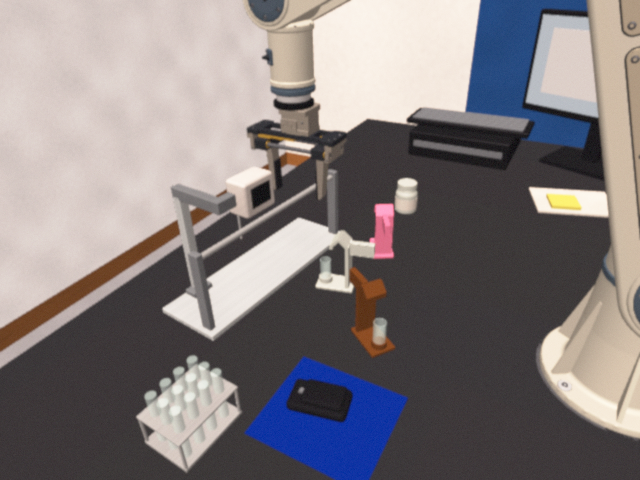

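The scene picture shows the white carrier at about (305,250), between the pink one (247,250) and the brown one (343,220). The rail runs from (245,255) to (430,245), with the head at (372,222) and the needle at (372,270). In the side picture the white carrier is at (340,262). Next I fit the poses from depth.

```bash
python3 - <<'E'
from h import *
from scipy.optimize import minimize
Q=[];C=[];F={}
for c in('scene','side','wrist'):
    f=grab_frame(c);F[c]=f;p=cloud(f);m=(f['z_map']>0);Q.append(p[m]);C.append(f['pixels'][m].astype(int))
    if c=='wrist': save(f,'wrist1.png');print(f['origin'],f['orientation'])
    # carrier region
    q=p[m];k=f['pixels'][m].astype(int);w=(k.max(1)-k.min(1)<40)&(k.min(1)>110)
    reg=w&(abs(q[:,0]-.53)<.11)&(abs(q[:,1]+.01)<.07)
    fin=q[reg&(q[:,2]>.109)&(q[:,2]<.135)&(q[:,0]<.6)]
    if len(fin)>5:
        xy=fin[:,:2];u,s,v=np.linalg.svd(xy-xy.mean(0),full_matrices=False);d=v[0]*np.sign(v[0,0])
        t=(xy-xy.mean(0))@d
        print(c,'fin/top n',len(fin),xy.mean(0),np.degrees(np.arctan2(d[1],d[0])),xy.mean(0)+d*t.min(),xy.mean(0)+d*t.max(),s)
    ft=q[reg&(q[:,2]>.004)&(q[:,2]<.011)&(q[:,0]<.63)]
    if len(ft)>10:
        b=cv2.minAreaRect((ft[:,:2]*1000).astype(np.float32));print(c,'foot',len(ft),b)
    r=q[(q[:,2]>.160)&(q[:,2]<.182)&(q[:,0]>.6)&(q[:,0]<.76)&(abs(q[:,1])<.35)]
    if len(r)>20:
        r=r[abs(r[:,0]-np.median(r[:,0]))<.03]
        a=np.polyfit(r[:,1],r[:,0],1);print(c,'rail n',len(r),'x=',a,'y',r[:,1].min(),r[:,1].max(),'z',np.percentile(r[:,2],[5,50,95]))
    h=q[(q[:,2]>.277)&(q[:,2]<.288)&(q[:,0]>.58)&(q[:,0]<.8)&w]
    if len(h)>10: print(c,'headtop',len(h),cv2.minAreaRect((h[:,:2]*1000).astype(np.float32)))
    n=q[(q[:,2]>.135)&(q[:,2]<.2)&(q[:,0]>.69)&(q[:,0]<.75)&(q[:,1]>.02)&(q[:,1]<.14)]
    if len(n): print(c,'needle',len(n),np.median(n,0))
    g=cv2.minAreaRect; pl=q[(q[:,2]>.008)&(q[:,2]<.016)&w&(q[:,0]>.62)]
    if len(pl)>50: print(c,'plate',g((pl[:,:2]*1000).astype(np.float32)))
# gripper profile: per height, extent of arm in scene cloud
q=Q[0]
for z in np.arange(.2,.7,.03):
    s=q[(abs(q[:,2]-z)<.012)&(abs(q[:,0]-.625)<.12)&(abs(q[:,1])<.12)]
    s=s[~((s[:,1]>.04)&(s[:,2]<.3))]
    if len(s)>5: print(round(z,2),len(s),'xmax',np.percentile(s[:,0],98).round(3),'y',np.percentile(s[:,1],[2,98]).round(3))
for c in F:
    for qn in ('needle_tip','rail_mid'):
        for r in spot_point(c,qn)[:2]: print(c,qn,r['confidence'],r['centre'],at_z(F[c],r['centre'],.13 if qn[0]=='n' else .17))
E
```

```text
scene fin/top n 289 [ 0.53072304 -0.01405873] 14.924559429607399 [ 0.46447876 -0.03171538] [ 0.55743118 -0.00693999] [0.44892129 0.1794001 ]
scene foot 193 ((543.5228881835938, -9.788734436035156), (91.41783142089844, 50.343353271484375), 14.441340446472168)
scene rail n 954 x= [0.11077288 0.67180297] y -0.1952546069183199 0.2344678852833785 z [0.16834254 0.17500376 0.17872352]
scene headtop 600 ((671.9763793945312, 96.34744262695312), (79.97196197509766, 51.927955627441406), 82.46632385253906)
scene needle 67 [0.71499894 0.09106757 0.17442511]
scene plate ((722.4535522460938, 127.73976135253906), (201.9145965576172, 686.64892578125), 0.2111312747001648)
side fin/top n 395 [ 0.51694054 -0.01307718] 16.815568472989476 [ 0.46563301 -0.02858305] [ 0.55403118 -0.00186786] [0.48132914 0.21418151]
side foot 350 ((545.9490966796875, -8.420402526855469), (81.20401000976562, 53.59510803222656), 13.528700828552246)
side rail n 946 x= [0.10834354 0.66581374] y -0.1850509111544637 0.2483586488329526 z [0.16608412 0.17381886 0.17743618]
side headtop 561 ((681.90771484375, -976.5369873046875), (13
[... 1141 characters left out ...]
027]
0.41 381 xmax 0.662 y [-0.034  0.036]
0.44 511 xmax 0.665 y [-0.037  0.038]
0.47 512 xmax 0.664 y [-0.036  0.037]
0.5 565 xmax 0.664 y [-0.036  0.037]
0.53 684 xmax 0.666 y [-0.058  0.051]
0.56 983 xmax 0.672 y [-0.065  0.06 ]
0.59 1508 xmax 0.671 y [-0.065  0.061]
0.62 1661 xmax 0.657 y [-0.06  0.06]
0.65 460 xmax 0.596 y [-0.059  0.062]
scene needle_tip 0.7 [279.3, 371.1] [0.72700154 0.09069159 0.13      ]
scene needle_tip 0.26 [286.3, 158.4] [ 0.66076929 -0.36987215  0.13      ]
scene rail_mid 0.56 [252.5, 335.3] [0.66915285 0.02161642 0.17      ]
side rail_mid 0.96 [210.2, 274.0] [0.6739694  0.02147561 0.17      ]
wrist rail_mid 0.62 [230.5, 387.9] [0.67012388 0.02429666 0.17      ]
```

View pics/wrist1.png

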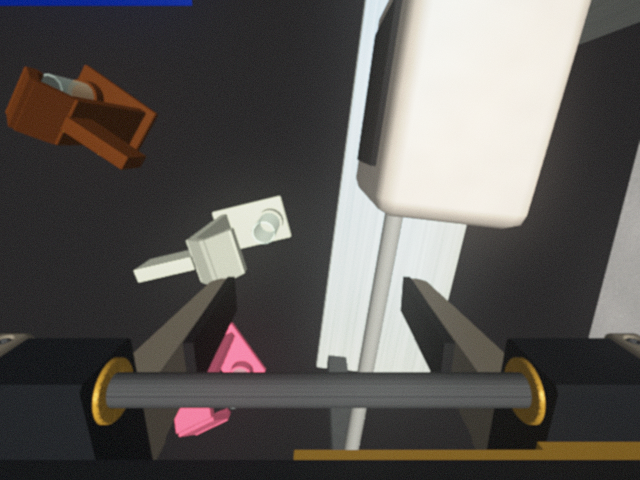

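The wrist picture shows the white carrier with its fin tip at (137,275), hook at (215,252) and vial at (267,228). The head block is at upper right (470,110), over the rail.

The fit gives:
- **Carrier:** origin (0.535, -0.013), yaw 14°.
- **Rail:** yaw -6.5°, passing through (0.671, 0.022).
- **Needle:** (0.714, 0.091).

The jog moves can't tilt the tool. I'll hook the carrier well clear of the head, then re-grip at the fin's outer end so the body clears the block.

>>> jog_arm:
  rows:
    - [[45,0,-1,0,0],[45,0,-1,0,0],[45,0,-1,0,-0.1],[45,0,-1,0,-0.75],[45,0,-1,0,-0.75],[45,0,-1,0,-0.75],[45,0,-1,0,-0.75],[45,0,-1,0,-0.75],[45,0,-1,0,-0.75],[45,0,-1,0,-0.75]]

```text
t: 2.9
eef_pos: [0.505, 0.0, 0.2316]
eef_rot: [3.142, 0.0, 2.748]
force: [-0.3, 0.3, -0.3]
grip_width: 0.0449
gripper_force: 0.0
```

```bash
cat > go.py <<'E'
from h import *
import sys
def go(x,y,z,psi):
    s=arm.sense();M=rot(s['eef_rot']);d=M.T@(np.array([x,y,z])-s['eef_pos'])/.12
    psi0=np.degrees(np.arctan2(M[1,0],M[0,0]));t=-((psi-psi0+180)%360-180)/90
    print('t',s['t'],'pos',s['eef_pos'].round(4),'psi',psi0.round(2),'w',s['grip_width'],'F',s['force'].round(1),'axis',M[:,2].round(3));print('shift',d.round(3),'twist',t.round(3))
if __name__=='__main__': go(*map(float,sys.argv[1:]))
E
python3 go.py .482 -.026 .16 194
```

```text
t 2.9 pos [0.505  0.     0.2316] psi 157.46 w 0.04486602233197634 F [-0.3  0.3 -0.3] axis [ 0. -0. -1.]
shift [ 0.094 -0.274  0.597] twist -0.406
```

>>> jog_arm:
  rows:
    - [[45,0.094,-0.274,0.3,-0.406],[45,0.094,-0.274,0.597,-0.406],[45,0.094,-0.274,0.597,-0.406],[45,0.094,-0.274,0.597,-0.406],[45,0.094,-0.274,0.597,-0.406],[45,0.094,-0.274,0.597,-0.406]]

```text
t: 3.65
eef_pos: [0.4821, -0.026, 0.1601]
eef_rot: [-3.142, 0.0, -2.899]
force: [-0.1, 0.1, 0.1]
grip_width: 0.0448
gripper_force: 0.0
```

```bash
python3 - <<'E'
from h import *
from go import go
f=grab_frame('wrist');save(f,'wrist2.png');q=cloud(f)
go(.482,-.026,.099,194)
m=(f['z_map']>0);q=q[m];k=f['pixels'][m].astype(int);w=(k.max(1)-k.min(1)<40)&(k.min(1)>110)
reg=w&(abs(q[:,0]-.53)<.11)&(abs(q[:,1]+.01)<.07)
fin=q[reg&(q[:,2]>.11)&(q[:,2]<.121)&(q[:,0]<.515)]
print(len(fin));
if len(fin): print(cv2.minAreaRect((fin[:,:2]*1000).astype(np.float32)))
ft=q[reg&(q[:,2]>.004)&(q[:,2]<.011)&(q[:,0]<.63)]
if len(ft): print(cv2.minAreaRect((ft[:,:2]*1000).astype(np.float32)))
E
```

```text
t 3.7 pos [ 0.4821 -0.026   0.1601] psi -166.08 w 0.04524334865738755 F [ 0.   0.4 -0.5] axis [ 0.  0. -1.]
shift [0.001 0.    0.509] twist -0.001
1547
((490.7027893066406, -17.309837341308594), (55.275169372558594, 25.625049591064453), 13.568893432617188)
((524.4899291992188, -16.30405044555664), (37.93942642211914, 49.860374450683594), 13.08173656463623)
```

View pics/wrist2.png

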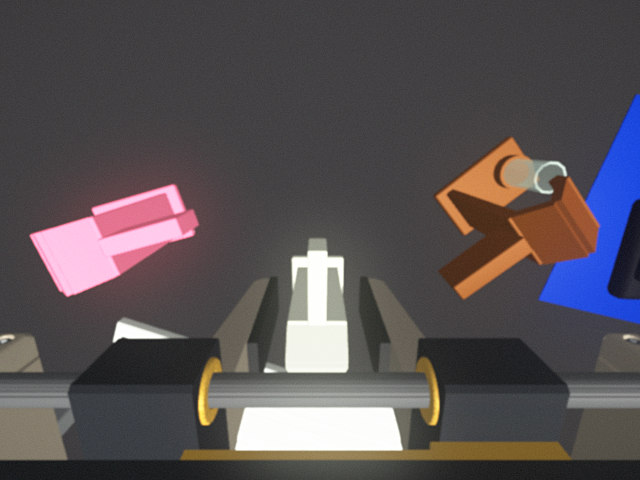

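The fin runs straight down the middle between the fingers (column 317, finger mid about 318) and is aligned with them. I descend and grip.

>>> jog_arm:
  rows:
    - [[45,0,0,0.25,0],[45,0,0,0.51,0],[45,0,0,0.51,0],[5,0,0,0.51,0],[5,0,0,0.51,0],[5,0,0,0.51,0],[5,0,0,0.51,0],[5,0,0,0.51,0]]
  newtons: 40

```text
t: 4.7
eef_pos: [0.4824, -0.0262, 0.0993]
eef_rot: [-3.141, 0.001, -2.897]
force: [-0.6, -0.9, 5.7]
grip_width: 0.0115
gripper_force: 40.0
```

>>> jog_arm:
  rows:
    - [[5,0,0,-0.2,0],[5,0,0,-0.45,0],[5,0,0,-0.7,0],[5,0,0,-0.75,0],[5,0,0,-0.75,0]]

```text
t: 5.32
eef_pos: [0.4817, -0.026, 0.1883]
eef_rot: [3.142, -0.0, -2.897]
force: [-0.3, 0.4, -1.7]
grip_width: 0.0113
gripper_force: 40.0
```

```bash
python3 - <<'E'
from h import *
from go import go
go(.5184,-.0473,.184,173.5)
f=grab_frame('side');save(f,'side2.png')
E
```

```text
t 5.325 pos [ 0.4817 -0.026   0.1883] psi -165.96 w 0.011316056480018622 F [-0.3  0.4 -1.7] axis [-0.  0. -1.]
shift [-0.253 -0.246  0.036] twist 0.228
```

View pics/side2.png

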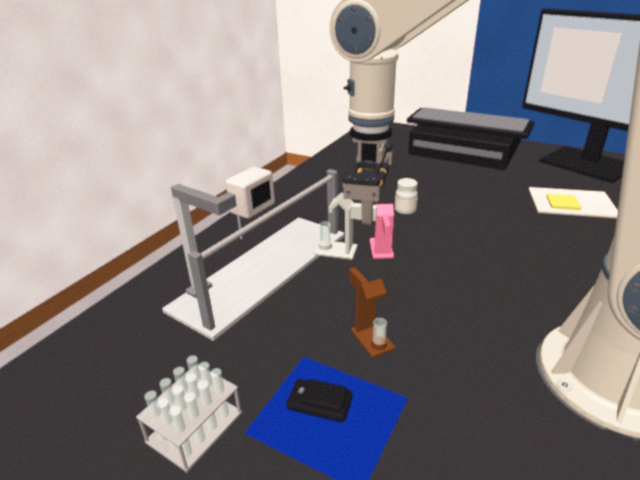

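The carrier is held upright at (343,228) and has cleared the bench. I turn it to the rail's yaw and move to the pre-hook point.

>>> jog_arm:
  rows:
    - [[5,-0.1,-0.1,0.02,0.1],[5,-0.253,-0.246,0.036,0.228],[5,-0.253,-0.246,0.036,0.228],[5,-0.253,-0.246,0.036,0.228],[5,-0.253,-0.246,0.036,0.228]]

```text
t: 6.0
eef_pos: [0.5177, -0.047, 0.184]
eef_rot: [3.142, -0.001, 3.031]
force: [0.0, -0.5, -0.7]
grip_width: 0.0115
gripper_force: 40.0
```

```bash
python3 - <<'E'
from h import *
from go import go
go(.6078,-.0575,.184,173.5)
for c in('scene','side'):
    f=grab_frame(c);q=cloud(f);m=f['z_map']>0;q=q[m];k=f['pixels'][m].astype(int);w=(k.max(1)-k.min(1)<40)&(k.min(1)>110)
    a=np.radians(-6.5);e=np.array([np.cos(a),np.sin(a)]);n=np.array([-e[1],e[0]])
    o=np.array([.573,-.0535]);X=(q[:,:2]-o)@e;Y=(q[:,:2]-o)@n
    s=w&(abs(Y)<.035)&(X>-.035)&(X<.06)
    foot=s&(q[:,2]>.07)&(q[:,2]<.1); top=s&(abs(X)<.03)&(q[:,2]>.19)&(q[:,2]<.23)
    for nme,t in(('foot',foot),('top',top)):
        if t.sum()>8: print(c,nme,t.sum(),'X',np.percentile(X[t],[2,98]).round(4),'Y',np.percentile(Y[t],[2,98]).round(4),'z',np.percentile(q[t,2],[2,50,98]).round(4))
    ft=s&(q[:,2]>.075)&(q[:,2]<.1)&(X>-.01)&(X<.055)
    if ft.sum()>20:
        A=np.c_[X[ft],Y[ft],np.ones(ft.sum())];print('foot plane',np.linalg.lstsq(A,q[ft,2],rcond=None)[0])
    for qn in('carrier_slot','vial_mouth'):
        for r in spot_point(c,qn)[:3]:
            p=at_z(f,r['centre'],.2 if qn[0]=='c' else .148);print(c,qn,round(r['confidence'],2),((p[:2]-o)@e).round(4),((p[:2]-o)@n).round(4))
E
```

```text
t 6.0 pos [ 0.5177 -0.047   0.184 ] psi 173.65 w 0.011499106107455099 F [ 0.  -0.5 -0.7] axis [-0.001  0.    -1.   ]
shift [-0.756 -0.004 -0.001] twist 0.002
scene foot 226 X [-0.0255  0.0509] Y [-0.0215  0.0266] z [0.087  0.0938 0.0992]
scene top 263 X [-0.0249  0.0199] Y [-0.0164  0.0212] z [0.1915 0.2054 0.216 ]
foot plane [-0.03799298 -0.00305406  0.09477606]
scene carrier_slot 0.75 0.0411 -0.1215
scene carrier_slot 0.67 -0.0753 0.1288
scene carrier_slot 0.65 0.0002 -0.0026
scene vial_mouth 0.72 0.059 -0.1436
scene vial_mouth 0.63 -0.0948 0.1462
scene vial_mouth 0.57 0.0369 0.0022
side foot 385 X [-0.0307  0.0472] Y [-0.0201  0.0268] z [0.0863 0.0931 0.099 ]
side top 195 X [-0.0288  0.0172] Y [-0.0039  0.0224] z [0.1908 0.201  0.2136]
foot plane [ 0.02450548 -0.07394931  0.09339116]
side carrier_slot 0.82 -0.1218 0.0038
side carrier_slot 0.78 -0.228 0.2313
side carrier_slot 0.63 -0.0019 0.0031
side vial_mouth 0.86 -0.2544 0.2486
side vial_mouth 0.56 0.0209 0.0112
side vial_mouth 0.28 0.0544 -0.0891
```

The carrier is where the model puts it, to within 2 mm. I move in over the rail.

>>> jog_arm:
  rows:
    - [[5,-0.25,0,0,0],[5,-0.5,0,0,0],[5,-0.7,0,0,0],[5,-0.756,-0.004,0,0],[5,-0.756,-0.004,0,0]]

```text
t: 6.92
eef_pos: [0.6082, -0.058, 0.1842]
eef_rot: [-3.142, -0.001, 3.029]
force: [-0.7, 0.3, -1.4]
grip_width: 0.012
gripper_force: 40.0
```

```bash
python3 - <<'E'
from h import *
from go import go
go(.6078,-.0575,.154,173.5)
f=grab_frame('side');a=f['pixels'][140:290,220:420,::-1];cv2.imwrite('pics/side3.png',cv2.resize(a,None,fx=4,fy=4,interpolation=cv2.INTER_CUBIC))
E
```

```text
t 6.925 pos [ 0.6082 -0.058   0.1842] psi 173.52 w 0.011984742529222566 F [-0.7  0.3 -1.4] axis [-0.001  0.    -1.   ]
shift [0.004 0.004 0.251] twist 0.0
```

View pics/side3.png

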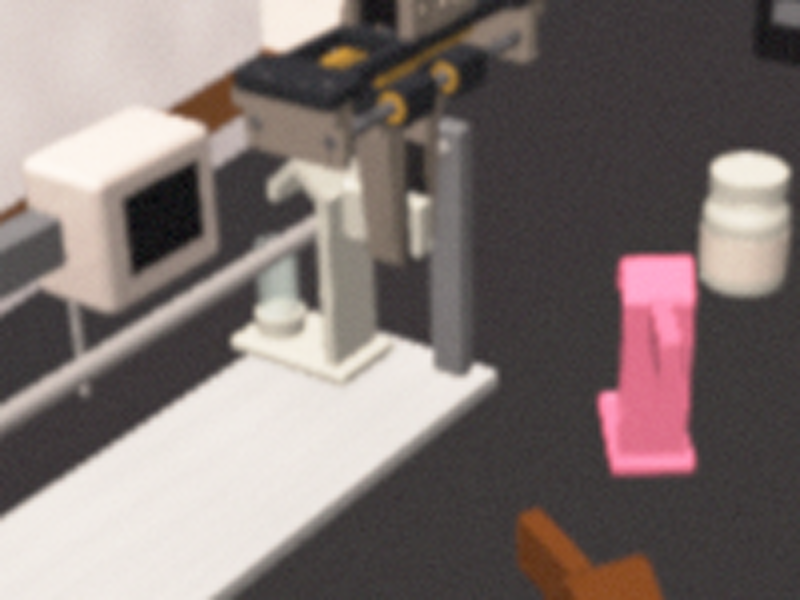

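The rail enters between the hook's lip (285,185) and the vial (278,270), and the gripper body is clear of the head. I lower the carrier.

>>> jog_arm:
  rows:
    - [[5,0,0,0.06,0],[5,0,0,0.12,0],[5,0,0,0.18,0],[5,0,0,0.22,0],[5,0,0,0.235,0],[5,0,0,0.235,0]]
  newtons: 40

```text
t: 7.72
eef_pos: [0.6087, -0.0581, 0.1562]
eef_rot: [3.142, -0.0, 3.028]
force: [0.8, -0.1, -1.8]
grip_width: 0.0118
gripper_force: 40.0
```

>>> jog_arm:
  rows:
    - [[5,0,0,0.01,0],[5,0,0,0.02,0],[5,0,0,0.02,0]]
  newtons: 20

```text
t: 8.1
eef_pos: [0.6093, -0.0582, 0.1547]
eef_rot: [-3.142, 0.002, 3.028]
force: [-1.1, 0.7, 4.3]
grip_width: 0.0118
gripper_force: 20.0
```

Contact: the rail now takes the weight. I let go and measure how it hangs.

>>> jog_arm:
  rows:
    - [[16,0,0,0,0],[26,0,0,0,0],[32,0,0,0,0],[32,0,0,0,0]]

```text
t: 8.6
eef_pos: [0.6087, -0.058, 0.1537]
eef_rot: [-3.142, -0.0, 3.029]
force: [0.3, -0.1, -0.1]
grip_width: 0.032
gripper_force: 0.0
```

```bash
cat > meas.py <<'E'
from h import *
a=np.radians(-6.5);e=np.array([np.cos(a),np.sin(a)]);n=np.array([-e[1],e[0]])
H=np.array([.6805,.0953])   # rail axis at the needle
def meas(yc):
    for c in('scene','side'):
        f=grab_frame(c);q=cloud(f);m=f['z_map']>0;q=q[m];k=f['pixels'][m].astype(int);w=(k.max(1)-k.min(1)<40)&(k.min(1)>110)
        X=(q[:,:2]-H)@e;Y=(q[:,:2]-H)@n-yc
        s=w&(abs(Y)<.04)&(X>-.04)&(X<.065)
        t=s&(q[:,2]>.057)&(q[:,2]<.069)
        if t.sum()>20:
            A=np.c_[X[t],Y[t],np.ones(t.sum())];b=cv2.minAreaRect((np.c_[X[t],Y[t]]*1000).astype(np.float32))
            print(c,'foot',t.sum(),'X',np.percentile(X[t],[2,98]).round(4),'Y(needle)',(yc+np.percentile(Y[t],[2,98])).round(4),'z',np.median(q[t,2]).round(4),'rect',np.round(b[0],1),np.round(b[1],1),round(b[2],1))
        t=s&(q[:,2]>.174)&(q[:,2]<.19)&(abs(X)<.03)
        if t.sum()>10: print(c,'hook',t.sum(),'X',np.percentile(X[t],[2,98]).round(4),'Y(needle)',(yc+np.percentile(Y[t],[2,98])).round(4),'zmax',np.percentile(q[t,2],98).round(4))
        for qn,z in(('carrier_slot',.17),('vial_mouth',.118),('needle_tip',.13)):
            for r in spot_point(c,qn)[:4]:
                p=at_z(f,r['centre'],z)[:2]-H
                if abs(p@e)<.06 and abs(p@n)<.2: print(c,qn,round(r['confidence'],2),'X',(p@e).round(4),'Y',(p@n).round(4))
E
python3 - <<'E'
from meas import *
from go import go
meas(-.16)
p=H+n*-.16-e*.055;go(p[0],p[1],.154,173.5)
f=grab_frame('wrist');save(f,'wrist4.png')
E
```

```text
scene foot 306 X [-0.0231  0.0548] Y(needle) [-0.1831 -0.1344] z 0.0647 rect [14.2  1.5] [85.9 49.7] 0.3
scene hook 229 X [-0.005   0.0149] Y(needle) [-0.197  -0.1223] zmax 0.1861
scene carrier_slot 0.59 X 0.0046 Y -0.1605
scene vial_mouth 0.64 X 0.0326 Y -0.1606
scene needle_tip 0.95 X 0.0394 Y 0.006
side foot 321 X [-0.0275  0.0502] Y(needle) [-0.1819 -0.1335] z 0.0632 rect [12.4  1.5] [82.3 52. ] 1.7
side hook 54 X [-0.0138  0.0081] Y(needle) [-0.1507 -0.1229] zmax 0.1832
side carrier_slot 0.91 X -0.0026 Y -0.1583
side vial_mouth 0.83 X 0.0267 Y -0.1553
t 9.0 pos [ 0.6087 -0.0581  0.1538] psi 173.52 w 0.03188508162986754 F [0.1 0.5 0.3] axis [-0. -0. -1.]
shift [ 0.008  0.004 -0.001] twist 0.0
```

View pics/wrist4.png

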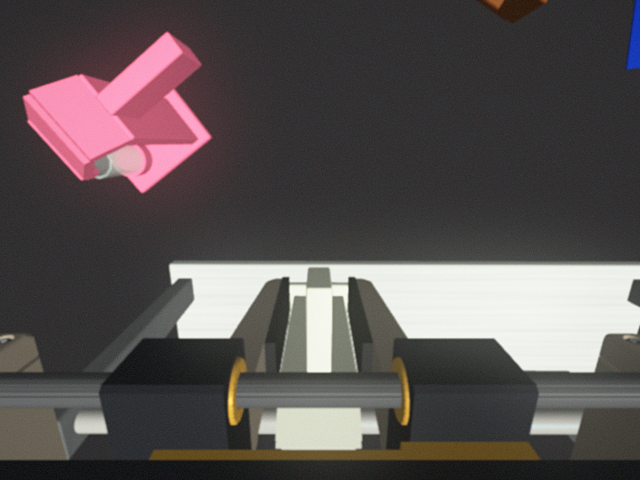

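The hook is seated and the carrier hangs straight, at -0.158 m along the rail from the needle. In the wrist picture the fin is between the open fingers at column 318. Before the re-grip I measure how far the gripper body reaches towards the head block.

```bash
python3 - <<'E'
from meas import *
s=arm.sense();T=(s['eef_pos'][:2]-H)
print('tcp X,Y',T@e,T@n)
for c in('scene','side'):
    f=grab_frame(c);q=cloud(f)[f['z_map']>0];X=(q[:,:2]-H)@e;Y=(q[:,:2]-H)@n
    for z in np.arange(.2,.34,.01):
        g=(abs(q[:,2]-z)<.005)&(abs(X-T@e)<.08)&(abs(Y-T@n)<.1)
        b=(abs(q[:,2]-z)<.005)&(abs(X)<.06)&(abs(Y)<.035)
        print(c,round(z,2),g.sum(),(np.percentile(X[g],[1,50,99])-T@e).round(4) if g.sum()>5 else '', 'blk',np.percentile(X[b],[2,98]).round(4) if b.sum()>5 else '')
E
```

```text
tcp X,Y -0.053966233507264844 -0.16047273586580463
scene 0.2 68 [-0.0118  0.0081  0.0121] blk [0.0326 0.0423]
scene 0.21 41 [0.0028 0.0092 0.0116] blk [0.0367 0.0426]
scene 0.22 2  blk [0.0115 0.0417]
scene 0.23 65 [-0.0064  0.0287  0.0311] blk [0.0123 0.0407]
scene 0.24 309 [-0.0258  0.0245  0.032 ] blk [0.0127 0.0175]
scene 0.25 287 [-0.0199  0.0225  0.032 ] blk [0.0124 0.018 ]
scene 0.26 311 [-0.0206  0.0205  0.0308] blk [0.012  0.0173]
scene 0.27 883 [-0.0304  0.0094  0.0302] blk [0.0122 0.0172]
scene 0.28 132 [0.0104 0.0182 0.023 ] blk [-0.0312  0.0167]
scene 0.29 103 [0.0117 0.0174 0.0205] blk [-0.0243  0.0128]
scene 0.3 29 [0.0111 0.0179 0.0205] blk 
scene 0.31 87 [0.0217 0.0283 0.0319] blk 
scene 0.32 193 [-0.0201  0.0261  0.0374] blk 
scene 0.33 178 [-0.0056  0.0252  0.0372] blk 
scene 0.34 41 [0.0059 0.0302 0.0391] blk 
side 0.2 93 [-0.013  -0.0091  0.0078] blk 
side 0.21 68 [-0.0136 -0.0106 -0.0001] blk [-0.033  -0.0314]
side 0.22 38 [-0.0165 -0.0128 -0.0052] blk [-0.0357 -0.0323]
side 0.23 224 [-0.0335 -0.0176  0.0273] blk [-0.038  -0.0323]
side 0.24 409 [-0.0337 -0.0249  0.0258] blk [-0.0384 -0.0331]
side 0.25 318 [-0.0335 -0.021   0.0274] blk [-0.0381 -0.0322]
side 0.26 356 [-0.033  -0.0228  0.0266] blk [-0.0381 -0.0333]
side 0.27 634 [-0.0323 -0.0111  0.0268] blk [-0.0373 -0.0326]
side 0.28 156 [-0.026  -0.0195  0.0192] blk [-0.0347  0.0095]
side 0.29 158 [-0.0253 -0.0201  0.0174] blk 
side 0.3 98 [-0.0229 -0.0079  0.0171] blk 
side 0.31 99 [-0.0334 -0.0305  0.0226] blk 
side 0.32 237 [-0.0395 -0.0222  0.0318] blk 
side 0.33 163 [-0.0348 -0.0195  0.0229] blk 
side 0.34 114 [-0.0413 -0.0227  0.0207] blk
```

The body reaches about 31 mm (37 at most) ahead of the tool axis, and the block's front is at X -34 mm. Gripping at X -74.5 clears it. I back up 20.5 mm and re-grip softly on the fin's end.

>>> jog_arm:
  rows:
    - [[32,0.08,0,0,0],[32,0.171,0,0,0],[32,0.171,0,0,0],[5,0.171,0,0,0],[5,0.171,0,0,0],[5,0.171,0,0,0],[5,0.171,0,0,0]]
  newtons: 8

```text
t: 10.02
eef_pos: [0.5886, -0.0557, 0.1539]
eef_rot: [3.142, 0.0, 3.029]
force: [0.3, -0.2, 0.7]
grip_width: 0.0121
gripper_force: 8.0
```

>>> jog_arm:
  rows:
    - [[5,0,0.05,0,0],[5,0,0.1,0,0],[5,0,0.15,0,0],[5,0,0.2,0,0],[5,0,0.25,0,0],[5,0,0.25,0,0]]

```text
t: 10.78
eef_pos: [0.5922, -0.0253, 0.1541]
eef_rot: [3.141, 0.001, 3.029]
force: [2.3, -1.9, 1.5]
grip_width: 0.0127
gripper_force: 7.8
```

```bash
python3 - <<'E'
from meas import *
s=arm.sense();T=(s['eef_pos'][:2]-H);print(T@e,T@n,s['grip_width'],s['force'])
meas(-.128)
E
```

```text
-0.07404054173473656 -0.1297727295724121 0.01269179277011728 [ 2.29577482 -1.85225652  1.50775741]
scene foot 38 X [-0.0145  0.0577] Y(needle) [-0.1671 -0.1166] z 0.0677 rect [ 18.8 -20. ] [45.6 81.7] 74.1
scene hook 282 X [-0.0256  0.02  ] Y(needle) [-0.1662 -0.0928] zmax 0.1896
scene carrier_slot 0.76 X -0.0132 Y -0.1449
scene vial_mouth 0.67 X 0.0312 Y -0.1592
scene needle_tip 0.9 X 0.0463 Y 0.0072
side foot 151 X [-0.0249  0.0464] Y(needle) [-0.1629 -0.1185] z 0.066 rect [ 17.  -20.7] [48.7 79.7] 75.3
side hook 30 X [-0.0065  0.0013] Y(needle) [-0.1183 -0.0888] zmax 0.1779
side carrier_slot 0.6 X 0.0085 Y -0.1643
side vial_mouth 0.86 X 0.039 Y -0.1537
```

The soft grip let the carrier yaw about 15° and it lagged behind, though it is still on the rail. I back up, squeeze harder so the pads square the fin, and try again.

>>> jog_arm:
  rows:
    - [[5,0,-0.05,0,0],[5,0,-0.1,0,0],[5,0,-0.15,0,0],[5,0,-0.2,0,0],[5,0,-0.22,0,0],[5,0,-0.22,0,0]]

```text
t: 11.92
eef_pos: [0.5884, -0.0523, 0.1537]
eef_rot: [-3.142, -0.001, 3.028]
force: [-0.4, 0.9, 0.2]
grip_width: 0.012
gripper_force: 7.8
```

>>> jog_arm:
  rows:
    - [[5,0,0,0,0],[5,0,0,0,0],[5,0,0,0,0],[5,0,0,0,0]]
  newtons: 50

```text
t: 12.42
eef_pos: [0.5886, -0.0521, 0.1538]
eef_rot: [-3.142, -0.0, 3.029]
force: [-2.1, -0.1, 0.4]
grip_width: 0.0109
gripper_force: 49.7
```

```bash
python3 - <<'E'
from meas import *
s=arm.sense();T=(s['eef_pos'][:2]-H);print(T@e,T@n,s['grip_width'],s['force'])
meas(-.158)
E
```

```text
-0.07462139975280176 -0.1568349702770733 0.010942738657993894 [-2.10811248 -0.13351245  0.35981648]
scene foot 172 X [-0.016   0.0613] Y(needle) [-0.1886 -0.1359] z 0.0673 rect [20.1 -4.6] [49.8 82.1] 84.8
scene hook 280 X [-0.006   0.0197] Y(needle) [-0.1927 -0.122 ] zmax 0.1897
scene carrier_slot 0.79 X 0.0034 Y -0.164
scene carrier_slot 0.68 X 0.0252 Y -0.1647
scene vial_mouth 0.76 X 0.0373 Y -0.1675
scene needle_tip 0.89 X 0.0379 Y -0.0014
side foot 255 X [-0.0223  0.0535] Y(needle) [-0.1827 -0.1356] z 0.0659 rect [18.1 -4.7] [52.2 82.1] 84.0
side hook 41 X [-0.0161  0.0137] Y(needle) [-0.1486 -0.1221] zmax 0.1797
side carrier_slot 0.75 X 0.0037 Y -0.1709
side vial_mouth 0.96 X 0.0363 Y -0.1566
```

The engagement was too thin, so the carrier was pushed about 5 mm forward in the grip. I let it drop back into its seat and look.

>>> jog_arm:
  rows:
    - [[32,0,0,0,0],[32,0,0,0,0],[32,0,0,0,0],[32,0,0,0,0],[32,0,0,0,0]]

```text
t: 13.45
eef_pos: [0.5888, -0.0522, 0.1539]
eef_rot: [3.142, 0.0, 3.028]
force: [1.4, 0.1, -1.0]
grip_width: 0.0321
gripper_force: 0.0
```

```bash
python3 - <<'E'
from meas import *
s=arm.sense();T=(s['eef_pos'][:2]-H);print(T@e,T@n,s['grip_width'],s['force'])
meas(-.158)
f=grab_frame('wrist');save(f,'wrist5.png')
E
```

```text
-0.07443287745590271 -0.15690674298822208 0.0320825714764663 [ 1.40334175  0.05010454 -0.98412807]
scene foot 308 X [-0.0256  0.053 ] Y(needle) [-0.1854 -0.1368] z 0.0643 rect [12.3 -2.9] [83.3 50. ] 0.1
scene hook 218 X [-0.0048  0.0143] Y(needle) [-0.1948 -0.122 ] zmax 0.1872
scene carrier_slot 0.67 X -0.0024 Y -0.1626
scene vial_mouth 0.65 X 0.0328 Y -0.1667
scene vial_mouth 0.34 X -0.0178 Y -0.1706
scene needle_tip 0.92 X 0.0355 Y 0.0035
side foot 318 X [-0.0301  0.0491] Y(needle) [-0.1832 -0.1359] z 0.0632 rect [11.1 -3.4] [84.2 52.6] 1.2
side hook 40 X [-0.0141  0.0085] Y(needle) [-0.1461 -0.1193] zmax 0.1785
side carrier_slot 0.69 X 0.0081 Y -0.1712
side vial_mouth 0.76 X 0.0215 Y -0.1484
```

View pics/wrist5.png

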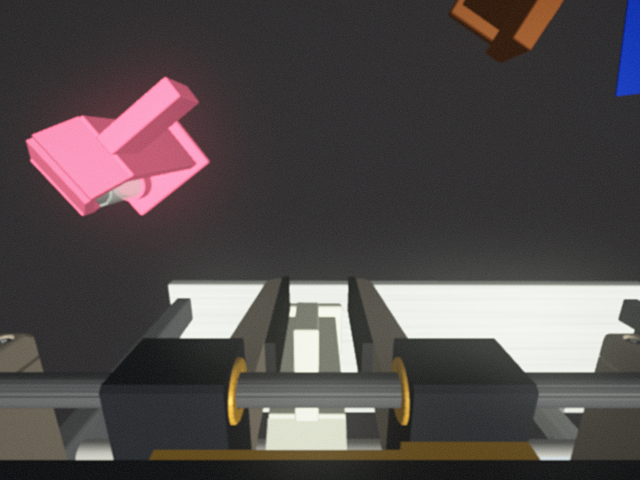

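Released, the carrier dropped back upright and seated. The fin is at column 306 against the finger mid of 318, so about 5 mm to the -y side. I re-grip 4 mm deeper, centred and firm.

>>> jog_arm:
  rows:
    - [[32,-0.033,-0.045,0,0],[32,-0.033,-0.045,0,0],[5,-0.033,-0.045,0,0],[5,-0.033,-0.045,0,0],[5,-0.033,-0.045,0,0],[5,-0.033,-0.045,0,0]]
  newtons: 50

```text
t: 14.65
eef_pos: [0.592, -0.0579, 0.1538]
eef_rot: [-3.142, -0.0, 3.029]
force: [-0.0, 0.3, -0.7]
grip_width: 0.0119
gripper_force: 50.0
```

>>> jog_arm:
  rows:
    - [[5,0,0.02,0,0],[5,0,0.04,0,0],[5,0,0.06,0,0],[5,0,0.08,0,0],[5,0,0.1,0,0],[5,0,0.12,0,0],[5,0,0.12,0,0]]

```text
t: 15.52
eef_pos: [0.5937, -0.0434, 0.1538]
eef_rot: [3.141, -0.0, 3.029]
force: [0.3, -0.1, 0.5]
grip_width: 0.0115
gripper_force: 50.0
```

```bash
python3 - <<'E'
from meas import *
s=arm.sense();T=(s['eef_pos'][:2]-H);print(T@e,T@n,s['grip_width'],s['force'],s['wrist_torque'])
meas(-.147)
E
```

```text
-0.07055319076214171 -0.14761266481798163 0.011453543640153994 [ 0.30237215 -0.12798387  0.53929355] [ 0.0518441  -0.00980149  0.04978061]
scene foot 318 X [-0.0234  0.053 ] Y(needle) [-0.1703 -0.1216] z 0.0644 rect [13.1  1.5] [50.1 81.4] 88.6
scene hook 232 X [-0.0057  0.0136] Y(needle) [-0.1816 -0.1093] zmax 0.1862
scene carrier_slot 0.59 X 0.0009 Y -0.1448
scene vial_mouth 0.65 X 0.044 Y -0.1479
scene needle_tip 0.62 X 0.0485 Y 0.0037
side foot 323 X [-0.0295  0.0492] Y(needle) [-0.1691 -0.1208] z 0.0631 rect [10.4  1.1] [83.6 52.2] 0.9
side hook 52 X [-0.0143  0.0061] Y(needle) [-0.1358 -0.1089] zmax 0.1809
side carrier_slot 0.75 X -0.0011 Y -0.1422
side vial_mouth 0.63 X 0.016 Y -0.1292
```

It follows now, yaw about 0. I slide the body past the block's edge slowly.

>>> jog_arm:
  rows:
    - [[5,0,0.03,0,0],[5,0,0.06,0,0],[5,0,0.09,0,0],[5,0,0.12,0,0],[5,0,0.15,0,0],[5,0,0.18,0,0],[5,0,0.21,0,0],[5,0,0.24,0,0],[5,0,0.24,0,0]]

```text
t: 17.05
eef_pos: [0.597, -0.0146, 0.1538]
eef_rot: [3.141, 0.0, 3.029]
force: [-0.5, 0.9, -0.3]
grip_width: 0.0115
gripper_force: 50.0
```

```bash
python3 - <<'E'
from meas import *
s=arm.sense();T=(s['eef_pos'][:2]-H);print(T@e,T@n,s['grip_width'],s['force'],s['wrist_torque'])
meas(-.119)
f=grab_frame('side');a=f['pixels'][100:250,180:380,::-1];cv2.imwrite('pics/side6.png',cv2.resize(a,None,fx=4,fy=4,interpolation=cv2.INTER_CUBIC))
E
```

```text
-0.07053385809546447 -0.11868006440905939 0.011514687664608022 [-0.49691709  0.86628874 -0.30748243] [ 0.13877498  0.056022   -0.009965  ]
scene foot 316 X [-0.0227  0.0531] Y(needle) [-0.1415 -0.0927] z 0.0643 rect [12.   2.2] [50.1 86.4] 89.8
scene hook 225 X [-0.0061  0.0141] Y(needle) [-0.1555 -0.0824] zmax 0.1868
scene carrier_slot 0.83 X 0.0056 Y -0.1253
scene vial_mouth 0.71 X 0.0405 Y -0.1208
scene needle_tip 0.88 X 0.0396 Y 0.0039
side foot 343 X [-0.0298  0.0493] Y(needle) [-0.1398 -0.0918] z 0.0632 rect [10.2  2.3] [51.9 82. ] 89.5
side hook 44 X [-0.015   0.0079] Y(needle) [-0.102  -0.0831] zmax 0.18
side carrier_slot 0.89 X 0.0031 Y -0.1235
```

View pics/side6.png

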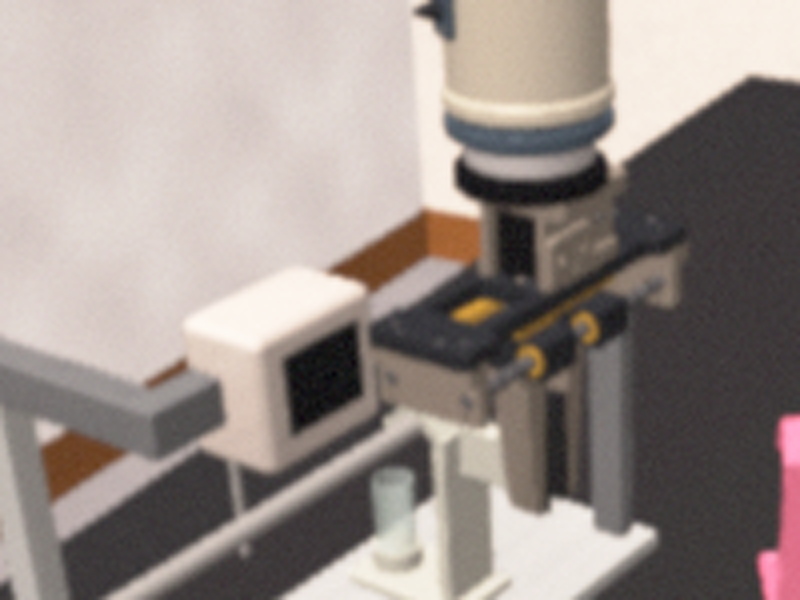

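The gripper body (420,350) already passes in front of the block's edge (370,350) with no force on the wrist. The carrier is seated and square, so I carry on.

>>> jog_arm:
  rows:
    - [[5,0,0.05,0,0],[5,0,0.1,0,0],[5,0,0.15,0,0],[5,0,0.2,0,0],[5,0,0.25,0,0],[5,0,0.3,0,0],[5,0,0.35,0,0],[5,0,0.4,0,0],[5,0,0.45,0,0],[5,0,0.5,0,0]]

```text
t: 18.75
eef_pos: [0.6038, 0.045, 0.1539]
eef_rot: [-3.142, 0.0, 3.028]
force: [0.5, -0.6, -0.3]
grip_width: 0.0113
gripper_force: 50.0
```

>>> jog_arm:
  rows:
    - [[5,0,0.05,0,0],[5,0,0.1,0,0],[5,0,0.15,0,0],[5,0,0.2,0,0],[5,0,0.25,0,0],[5,0,0.3,0,0],[5,0,0.35,0,0],[5,0,0.38,0,0],[5,0,0.38,0,0]]

```text
t: 19.88
eef_pos: [0.6089, 0.0903, 0.1539]
eef_rot: [3.141, 0.0, 3.029]
force: [1.8, 0.2, 0.9]
grip_width: 0.0117
gripper_force: 50.0
```

```bash
cat > nd.py <<'E'
from meas import *
def needle():
    for c in('scene','side'):
        f=grab_frame(c);q=cloud(f)[f['z_map']>0];X=(q[:,:2]-H)@e;Y=(q[:,:2]-H)@n
        t=(abs(X-.034)<.012)&(abs(Y)<.012)&(q[:,2]>.13)&(q[:,2]<.2)
        if t.sum(): print(c,'needle',t.sum(),np.median(X[t]).round(4),np.median(Y[t]).round(4),q[t,2].min())
        t=(abs(X-.034)<.03)&(abs(Y)<.03)&(q[:,2]>.07)&(q[:,2]<.122)
        if t.sum(): print(c,'vial',t.sum(),'X',np.percentile(X[t],[2,98]).round(4),'Y',np.percentile(Y[t],[2,98]).round(4))
E
python3 - <<'E'
from nd import *
s=arm.sense();T=(s['eef_pos'][:2]-H);print(T@e,T@n,s['grip_width'],s['force'],s['wrist_torque'])
meas(-.012);needle()
E
```

```text
-0.07052218999150012 -0.013110298967739915 0.011707897345305227 [1.75759469 0.22026093 0.91903729] [ 0.00585656 -0.45361318 -0.04284147]
scene foot 306 X [-0.023   0.0532] Y(needle) [-0.0364  0.0126] z 0.0646 rect [13.5  0.6] [50.5 83.1] 89.4
scene hook 183 X [-0.0054  0.0145] Y(needle) [-0.0501  0.0243] zmax 0.1868
scene carrier_slot 0.98 X -0.0037 Y -0.0143
scene vial_mouth 0.88 X 0.0337 Y -0.018
scene needle_tip 0.66 X 0.0356 Y 0.0051
scene needle_tip 0.28 X -0.0171 Y -0.0066
side foot 382 X [-0.0294  0.0489] Y(needle) [-0.0337  0.0133] z 0.0634 rect [10.4  1.1] [82.9 50.8] 1.3
side hook 21 X [-0.0081  0.0018] Y(needle) [-0.0359  0.0263] zmax 0.1785
side carrier_slot 0.78 X -0.0003 Y -0.0049
side vial_mouth 0.88 X 0.0239 Y -0.0058
side needle_tip 0.32 X 0.0074 Y 0.0125
scene needle 62 0.0355 -0.0007 0.13049696999597304
scene vial 244 X [0.0225 0.048 ] Y [-0.0246 -0.0006]
side needle 20 0.0319 0.0007 0.13024200964343802
side vial 291 X [0.0209 0.0448] Y [-0.0227  0.0017]
```

Vial centre is at Y -11.5 mm and the needle at 0. One last 11.5 mm of slide.

>>> jog_arm:
  rows:
    - [[5,0,0.03,0,0],[5,0,0.06,0,0],[5,0,0.08,0,0],[5,0,0.096,0,0],[5,0,0.096,0,0],[5,0,0.096,0,0]]

```text
t: 21.12
eef_pos: [0.6102, 0.1015, 0.1539]
eef_rot: [3.141, 0.0, 3.029]
force: [2.7, -1.2, 1.0]
grip_width: 0.0116
gripper_force: 50.0
```

```bash
python3 - <<'E'
from nd import *
s=arm.sense();T=(s['eef_pos'][:2]-H);print(T@e,T@n,s['grip_width'],s['force'])
meas(0);needle()
E
```

```text
-0.07053856484609679 -0.0018232086944356529 0.011641393489820248 [ 2.69774671 -1.17396185  0.97683444]
scene foot 306 X [-0.0174  0.0534] Y(needle) [-0.0254  0.0236] z 0.0648 rect [13.2 -0.6] [50.5 82.6] 89.6
scene hook 155 X [-0.0046  0.0119] Y(needle) [-0.0379  0.0373] zmax 0.1862
scene carrier_slot 0.75 X 0.0 Y -0.0048
scene vial_mouth 0.69 X 0.0401 Y -0.0035
scene needle_tip 0.66 X 0.0319 Y 0.0062
side foot 394 X [-0.0296  0.0498] Y(needle) [-0.0236  0.0246] z 0.0633 rect [11.6 -0.4] [84.4 52.9] 1.4
side hook 20 X [-0.009   0.0026] Y(needle) [-0.0007  0.0391] zmax 0.1786
side carrier_slot 0.98 X -0.0054 Y -0.0044
side vial_mouth 0.67 X 0.0295 Y 0.0089
scene needle 63 0.0352 -0.0004 0.13181436147299486
scene vial 238 X [0.0235 0.0485] Y [-0.0128  0.0104]
side needle 6 0.0325 0.0001 0.13123594064126776
side vial 293 X [0.021  0.0444] Y [-0.012   0.0126]
```

The vial is centred under the needle. I open the fingers and back straight off.

>>> jog_arm:
  rows:
    - [[16,0,0,0,0],[24,0,0,0,0],[32,0,0,0,0],[32,0,0,0,0],[32,0.1,0,0,0],[32,0.25,0,0,0],[32,0.45,0,0,0],[32,0.65,0,0,0],[32,0.65,0,0,0]]

```text
t: 22.75
eef_pos: [0.5307, 0.1102, 0.1538]
eef_rot: [-3.141, -0.001, 3.029]
force: [0.1, -0.7, -0.3]
grip_width: 0.032
gripper_force: 0.0
```

```bash
python3 - <<'E'
from nd import *
s=arm.sense();T=(s['eef_pos'][:2]-H);print(T@e,T@n,s['grip_width'],s['force'])
meas(0);needle()
f=grab_frame('side');a=f['pixels'][100:310,160:440,::-1];cv2.imwrite('pics/side8.png',cv2.resize(a,None,fx=2.8,fy=2.8,interpolation=cv2.INTER_CUBIC))
E
```

```text
-0.15056896052212607 -0.002158981193449353 0.031978681398769374 [ 0.09881657 -0.69029246 -0.3065891 ]
scene foot 311 X [-0.0225  0.0531] Y(needle) [-0.0254  0.0236] z 0.0642 rect [13.2 -0.6] [50.8 83.6] 89.9
scene hook 157 X [-0.0051  0.014 ] Y(needle) [-0.0377  0.0366] zmax 0.1869
scene carrier_slot 0.76 X 0.0073 Y -0.0035
scene needle_tip 0.67 X 0.0404 Y 0.0024
side foot 391 X [-0.0299  0.0494] Y(needle) [-0.024   0.0245] z 0.063 rect [10.5  0.4] [84.9 51.7] 0.8
side hook 198 X [-0.015  0.008] Y(needle) [-0.0198  0.0358] zmax 0.185
side carrier_slot 0.58 X 0.0037 Y -0.0066
side vial_mouth 0.66 X 0.0158 Y 0.0046
side needle_tip 0.68 X 0.0096 Y 0.0184
scene needle 64 0.0353 -0.0003 0.13253801576189628
scene vial 238 X [0.0225 0.0489] Y [-0.0131  0.01  ]
side needle 34 0.0319 0.001 0.13010966464714524
side vial 292 X [0.0214 0.0447] Y [-0.0119  0.0128]
```

View pics/side8.png

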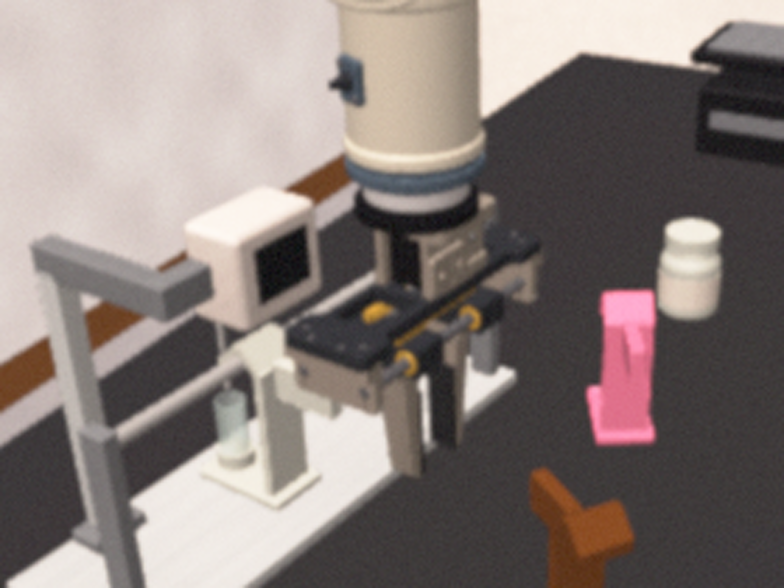

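The carrier hangs upright by itself, with the needle (225,360) over the vial's mouth (230,398) and the gripper well clear. I hand the job in.

```bash
python3 -c "
from rig import arm
print(arm.close_job())"
```

```text
the job is handed in; nothing more can be done
None
```

The carrier hangs upright on the rail by its hook, the vial's mouth about 1 mm from the needle by the cameras, the gripper well clear, and the job is handed in with no verdict returned; a first slide with too soft a grip twisted the carrier about 15° on the rail, well clear of the head, and it was reseated before the final slide.

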